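# Clamp a sprocket on the bench arbor with the hand nut

### The arm

A 6-joint arm with a two-finger parallel gripper is mounted at the origin on a cart in front of the work surface, level with it; the furniture and walls round the work are solid. World frame = base frame: x ahead of the robot, y to its left, z up, the work surface at z = 0. Lengths are in mm, angles in rad, forces in N, time in s.
With the tool pointing down it reaches from about 250 to 775 mm from the base axis. Payload 4 kg.
Tool frame: the origin (TCP) lies between the finger pads; the fingertips stand 8 mm ahead of it and the grasp point (between the pads) lies 11 mm behind it (r.tcp_to_tips is the distance from the TCP to the fingertips, in mm); z points along the fingers, y is the line along which they close (so a half turn about z gives the same grasp; the last joint's range is limited). The gripper opens to 85 mm and grips with 20 to 120 N. Pads are 22 mm wide; open, the fingers measure 114 mm over their backs; the gripper's body (76 mm by 85 mm) begins 54 mm behind the grasp point. The pads swing forward as they close: fully open they stand 13 mm farther back than shut.
Start: joints at [1.054, 0.087, 1.371, -0, 1.684, -0.103], TCP at [221.16, 503.592, 239.341] pointing down, gripper open.
Joint ranges: [-3.1, 3.1], [-0.76, 2.03], [0.27, 2.55], [-1.08, 4.22], [0.17, 2.65], [-2.57, 2.57]. Speed limits (rad/s): [2.79, 2.79, 3.14, 3.14, 3.14, 3.14].

### API

Orientations are given as a unit quaternion [w, x, y, z].
In Python, from plant import r, viewer, spot_in, masks_of gives the robot as it stands. The module is installed in compiled form; this text tells all that it offers.
- The arm moves only by the tool step_arm, never from a script. Its argument "increments" is a list of rows, each a list of 3 entries, a list of its own where there are three numbers: the shift along the tool's x, y, z in cm, then the turn, a rotation vector about the tool's x, y, z in rad, then the opening, from 0 (shut) to 1 (fully open). A call has 1 to 20 rows; each row is the pose to reach, as a shift and turn from the pose commanded when the call began, along the tool's axes at that moment; what a row does not reach only later rows make up. A row lasts 1/12 s, in which the tool goes at most 41.7 mm and 7.16 degrees, less where a joint would pass 70% of its speed; a pose out of reach is approached as far as the arm can. A call with a gripper value outside its range is refused whole. The fingers move at their own pace and stop on an object; "newtons" is the grip in N (left out, the last holds). Time passes only in rows, so rows that repeat a pose let the fingers close. It gives the time, the measured TCP pose, the force, the opening and the grip force at its end, in the units of the state.
- r.get_obs(): the state, without advancing time (a new reading comes with each control period).
- viewer.camera(name): name is "scene" or "top"; returns a dict with "frame" (420x560x3 uint8, blue, green, red), "range_z" (420x560 float32, mm along the optical axis (not along the pixel's ray), 0 where there is no reading), "vfov" (degrees; the focal length in pixels is half the picture's height over the tangent of half this angle, whatever the lens; pixels are square), "cx", "cy" (the principal point, pixels), "dist_coeffs" ([k1, k2, p1, p2, k3] as OpenCV has them; the pictures are not rectified), "R" (3x3) and "t" (3): a world point X has camera coordinates R X + t. Camera axes: x right, y down, z forward; pixel columns grow to the right and rows downward; lengths in mm; the calibration is good to about 2 mm. A picture is of the moment at which its call begins.
- r.job_done(): hands the job in; it is judged then, once.
Trained networks look in the newest picture that a camera, given by its name, has taken for a name from the list of things; names that differ only in an ending like _2 or _b are one class to them, and where a whole thing is asked for, a point or a joint stands for the part that bears it (a point fixed in the world has none). Each returns a list of dicts, best first, with "p" (0 to 1); they miss things now and then, are a little off and sometimes report something else, mostly with a low value. They report only what shows in the picture. A call takes as long as a camera call. They do not tell look-alikes from the thing itself.
- spot_in(target, camera): "point" ([x, y, z] in mm, in the coordinates of the camera as it stood for that picture, good to about 4 mm: the middle of the surface that is visible of it).
- masks_of(target, camera): "pixels" (420x560 bool, what is visible of it).
The state is a dict: "time": time; "joint_pos": joint angles; "qd": joint speeds; "joint_torque": joint torques, N m; "eef_pos": TCP position; "tcp_rot": TCP orientation; "ft_force": force on the tool from outside, world axes, zero at the start; "ft_torque": the same for the moment, N m; "grip_width": finger opening in mm; "grasp_force": force on a finger pad.
Only numpy, scipy, OpenCV 4.12 (cv2) and the standard library are available. Lean on these libraries where they do the work, as an engineer would, in place of code of your own. Each camera call takes 0.05 s, during which the arm holds its last target. There are 200 camera calls.

### The job

Set the loose hand nut on the threaded arbor so that it rests on top of the thread, turn it backward (counter-clockwise seen from above) until it drops into the thread start, then turn it forward (clockwise) and run it all the way down until it clamps the sprocket firmly. Let go, and leave the other things on the bench where they are.

Things in the scene. Friction and masses are not known exactly. Their poses are not given: they have to be found in the camera images.
- arbor: Fixed steel arbor: flange 96 mm across, 10 mm high; boss 46 mm across up to z 34 mm (heights from its origin, the centre of its underside), carrying the sprocket; then an upright stud with a coarse right-hand two-start thread, 25 mm across, lead 20 mm a turn, crest at z 58.9 mm, and above it a smooth 10 mm pilot with a cone tip at z 88 mm.
- arbor_crest (a point): On the arbor's axis, level with the flat crest. Its x points to one start gap (50 degrees wide); another lies opposite. From a gap's middle going counter-clockwise (from above): a stop 3 mm proud at 25 to 45 degrees, crest 45 to 155, next gap 155 to 205. A pin on the crest turned clockwise meets the stop; counter-clockwise it falls 8.6 mm into the gap, then meets a stop.
- arbor_seat (a point): On the arbor's axis, level with the sprocket's top, 43 mm above the arbor's origin: here the nut's foot ends. From the gap, clockwise turning leads the nut's pins down under the crest: about 1.9 rad until the foot meets the sprocket, 0.4 rad more takes up 1.3 mm of play until the thread is tight and turns no further; it stays tight when let go (it must press with 3 N).
- nut_centre (a point): Loose aluminium hand nut, 48 mm high, 0.15 kg, standing foot down on the bench; this point is on its axis, 24 mm above its foot. Ribbed cup, 40 mm diameter, 26 mm high, open below (28 mm bore), with a grip bar across its top along the nut's x. A blind 12 mm square hole up inside slips over the arbor's 10 mm pilot. The nut is the same after half a turn.
- nut_bar (a point): Centre of the nut's grip bar, 37 mm above the foot: 52 mm long (nut's x), 20 mm wide (y), 22 mm high (26 to 48 mm above the foot), to be pinched across its width.
- nut_foot (a point): Centre of the nut's open underside. Two inner pins, 4.5 mm diameter, undersides 1.25 mm above it, point inward along the nut's x, right under the bar. Heights of the foot above the arbor's origin: pins resting on the crest 57.7 mm, dropped into the start gap about 49 mm, down on the sprocket 43 mm.
- sprocket: Loose toothed steel sprocket, 70 mm across, with a spacer ring 42 mm across and 9 mm thick in its middle, lying round the stud on the arbor's boss; its top is 43 mm above the arbor's origin. Origin: centre of its underside.
- tyre_lever: Bystander: tyre lever, 17 x 114 x 13 mm, lying on the bench; origin at the centre of its underside, long along its y.
- caliper: Bystander: brake caliper, 30 x 55 x 36 mm; origin at the centre of its underside.
- bb_cup: Bystander: bottom bracket cup, 47 mm across, 24 mm high; origin at the centre of its underside. Not the hand nut.
- grease_jar: Bystander: grease jar, 54 mm across, 70 mm high; origin at the centre of its underside.
- parts_dish: Bystander: round parts dish, 127 mm across, 24 mm high; origin at the centre of its underside.
There are look-alikes about, which are no part of the job. Of the things that look like the part that bears nut_centre, the smallest one is meant.

How it is judged:
By the outcome, as a careful person would: the job done as asked, in the order asked, and still so for the second after the job is handed in, with the robot touching nothing.
It also fails if it takes over 54 s, if anything falls off the work surface, if the arm or the gripper's body presses on something with over 40 N, if the wrist force passes 120 N, or if a joint passes its speed limit or range.

## Working session

There is one attempt and no reset: what is moved stays moved. The work goes in short steps, Python scripts to look and compute and a tool call to move; the robot and the scene stay as the last step left them, time stands still between calls to the robot, and variables do not carry over. Pictures are saved under pics/ and viewed, at most 10 in all, crops included, and the job is handed in when it is done.

Besides the shell and the picture viewer there is one more tool, called by a JSON object that holds its "api" and its "payload". step_arm: Moves the arm, as the interface text tells. Its arguments: {"type":"object","properties":{"increments":{"type":"array","items":{"type":"array"}},"newtons":{"type":"number"}},"required":["increments"]}

```bash
mkdir -p pics; cat > h.py <<'E'
import numpy as np, cv2
from plant import r, viewer, spot_in, masks_of
def K(c):
    f=c["frame"].shape[0]/2/np.tan(np.radians(c["vfov"])/2)
    return np.array([[f,0,c["cx"]],[0,f,c["cy"]],[0,0,1.]])
def cloud(c):
    "world xyz per pixel (nan where no depth)"
    h,w=c["range_z"].shape
    uv=np.stack(np.meshgrid(np.arange(w),np.arange(h)),-1).reshape(-1,1,2).astype(np.float64)
    n=cv2.undistortPoints(uv,K(c),np.array(c["dist_coeffs"],float)).reshape(-1,2)
    z=c["range_z"].reshape(-1).astype(float); z[z==0]=np.nan
    P=np.c_[n*z[:,None],z]
    return ((P-np.array(c["t"]))@np.array(c["R"])).reshape(h,w,3)
def proj(c,X):
    return cv2.projectPoints(np.atleast_2d(np.array(X,float)),cv2.Rodrigues(np.array(c["R"],float))[0],np.array(c["t"],float),K(c),np.array(c["dist_coeffs"],float))[0].reshape(-1,2)
def world(c,p): return np.array(c["R"]).T@(np.array(p)-np.array(c["t"]))
E
cat > a.py <<'E'
from h import *
np.set_printoptions(precision=1,suppress=True)
for n in ("top","scene"):
    c=viewer.camera(n); cv2.imwrite(f"pics/{n}1.png",c["frame"]); W=cloud(c)
    np.savez(f"{n}1.npz",W=W,frame=c["frame"])
    for t in ("nut_centre","nut_bar","arbor","arbor_crest","sprocket","bb_cup","tyre_lever","caliper","grease_jar","parts_dish"):
        for d in spot_in(t,n)[:4]:
            X=world(c,d["point"]); print(n,t,round(d["p"],2),X,proj(c,X)[0])
    for m in masks_of("nut_centre",n)[:4]:
        k=m["pixels"]; P=W[k]; print("mask",round(m["p"],2),k.sum(),np.nanmedian(P,0),np.nanpercentile(P,2,0),np.nanpercentile(P,98,0))
o=r.get_obs(); print(o)
E
python3 a.py
```

```text
top nut_centre 0.86 [ 577.1 -285.6   61. ] [371.8 216.2]
top nut_centre 0.69 [ 413.7 -259.8   63. ] [365.2 270.5]
top nut_centre 0.55 [ 504.5 -209.2   49.1] [346.7 240.3]
top nut_centre 0.27 [708.6 -55.6  11.8] [295.  177.3]
top nut_bar 0.65 [ 412.5 -261.2   62.3] [365.7 270.9]
top nut_bar 0.6 [ 576.  -282.3   61.9] [370.8 216.6]
top nut_bar 0.58 [ 500.5 -204.9   47.5] [345.2 241.7]
top arbor 0.84 [465.4 120.9   8.4] [239.5 253.9]
top arbor_crest 0.77 [469.3 123.1  11.3] [238.7 252.7]
top arbor_crest 0.21 [ 505.6 -209.    42.1] [346.2 240.1]
top sprocket 0.67 [465.3 125.2  36.7] [237.3 254. ]
top tyre_lever 0.61 [485.7  -4.6   7.5] [279.5 247.2]
top caliper 0.72 [707.8  71.8  25. ] [255.  176.8]
top caliper 0.25 [466.1 121.7  10.4] [239.2 253.7]
top parts_dish 0.61 [510.2 416.6   3.9] [145.3 240.3]
mask 0.78 317 [ 413.6 -258.3   59.5] [ 385.3 -284.9    3.1] [ 442.  -239.4   66. ]
mask 0.71 177 [ 503.2 -207.7   45.3] [ 481.4 -228.2    2.1] [ 527.2 -193.4   50.8]
mask 0.61 354 [ 574.6 -285.    59.2] [ 543.8 -315.    -1.8] [ 608.2 -267.2   66.2]
mask 0.31 1320 [511.2 415.8   3.7] [454.8
[... 984 characters left out ...]
]
scene parts_dish 0.65 [526.  419.5   7.1] [165.8 190.5]
mask 0.69 544 [ 561.5 -299.    36.7] [ 540.2 -318.2   -1.6] [ 625.8 -268.6   64.2]
mask 0.63 250 [ 491.5 -214.6   37.8] [ 476.8 -231.1    1. ] [ 526.8 -192.3   51.3]
mask 0.63 602 [ 401.7 -270.6   36. ] [ 381.4 -290.1   -1.6] [ 443.3 -237.7   64.9]
{'time': 1.2, 'joint_pos': array([ 1.1,  0.1,  1.4,  0. ,  1.7, -0.1]), 'qd': array([ 0.,  0., -0.,  0.,  0.,  0.]), 'joint_torque': array([ -0. , -35.2, -31.3,  -0. ,   0. ,   0. ]), 'eef_pos': array([221.2, 503.6, 239.3]), 'tcp_rot': array([0. , 0.2, 1. , 0. ]), 'ft_force': array([0.9, 0.1, 0.6]), 'ft_torque': array([-0.1, -0. , -0. ]), 'grasp_force': 0.0, 'grip_width': 85.29839932931525}
```

```bash
cat > b.py <<'E'
from h import *
np.set_printoptions(precision=1,suppress=True)
T=np.load("top1.npz");S=np.load("scene1.npz")
def crop(f,u,v,hw,s): return cv2.resize(f[v-hw:v+hw,u-hw:u+hw],(s,s),interpolation=cv2.INTER_CUBIC)
tf,sf=T["frame"],S["frame"]
cv2.imwrite("pics/c1.png",np.vstack([np.hstack([crop(tf,360,243,45,300),crop(sf,345,275,50,300)]),np.hstack([crop(tf,238,252,22,300),crop(sf,222,225,26,300)])]))
P=np.vstack([D["W"].reshape(-1,3) for D in (T,S)])
for nm,D in (("top",T),("scene",S)):
    P=D["W"].reshape(-1,3)
    q=P[(np.hypot(P[:,0]-502,P[:,1]+210)<45)&(P[:,2]>40)&(P[:,2]<55)]
    R=cv2.minAreaRect(q[:,:2].astype(np.float32)); _,_,vt=np.linalg.svd(q[:,:2]-q[:,:2].mean(0))
    print(nm,"bar",len(q),q.mean(0),R,np.arctan2(vt[0,1],vt[0,0]),np.percentile(q[:,2],[5,50,95]))
    a=P[np.hypot(P[:,0]-465,P[:,1]-121)<70]
    for lo,hi in ((62,95),(46,61),(36,45),(7,13)):
        q=a[(a[:,2]>lo)&(a[:,2]<hi)]
        if len(q): print("  arbor",lo,hi,len(q),q.mean(0),q.min(0),q.max(0))
E
python3 b.py
```

```text
top bar 120 [ 504.8 -211.7   46.8] ((504.9898986816406, -211.97616577148438), (54.08582305908203, 21.485980987548828), 27.264070510864258) -2.6795082145608613 [42.4 46.6 50.6]
  arbor 62 95 20 [466.  126.2  74.7] [456.2 118.   62. ] [474.  133.   90.1]
  arbor 46 61 40 [468.1 126.3  55.2] [450.1 113.4  46.1] [492.3 140.5  61. ]
  arbor 36 45 275 [467.8 127.4  40.3] [431.8  95.4  36. ] [501.8 159.8  44.8]
  arbor 7 13 277 [468.5 124.3  10.3] [421.7  81.6   7. ] [515.4 172.5  13. ]
scene bar 117 [ 500.7 -213.6   47.1] ((503.0745849609375, -212.22999572753906), (52.82583236694336, 19.89636993408203), 26.709087371826172) -2.6658623156479058 [43.6 47.4 50.4]
  arbor 62 95 38 [467.3 125.7  73.5] [459.5 120.3  62.1] [476.3 132.1  87.4]
  arbor 46 61 44 [464.6 123.3  54.4] [454.7 112.6  46. ] [483.9 139.9  60.9]
  arbor 36 45 194 [463.  123.8  40.4] [433.5  94.2  36.2] [502.4 164.8  44.8]
  arbor 7 13 233 [454.8 117.4  10.2] [420.7  58.5   7. ] [513.1 173.1  13. ]
```

View pics/top1.png

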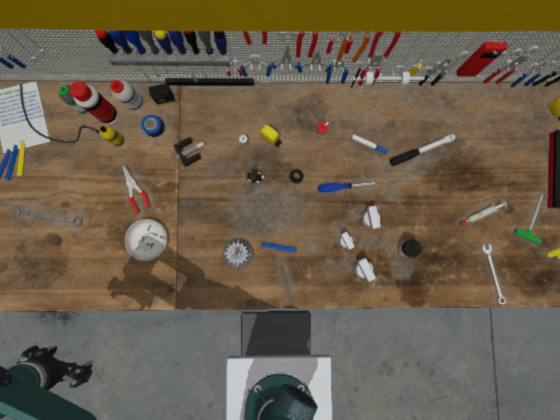

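View pics/scene1.png

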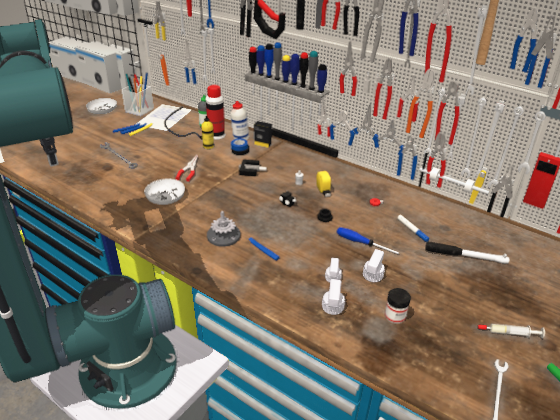

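In the top picture the nut look-alikes stand at (372,216), (366,269) and (347,240). The first two are about 62 mm tall. The one at (347,240) is 48 mm with a 53x21 mm bar, so it is the smallest and the one meant. The arbor with the sprocket is at (238,253). Next I check the enlarged crop.

View pics/c1.png

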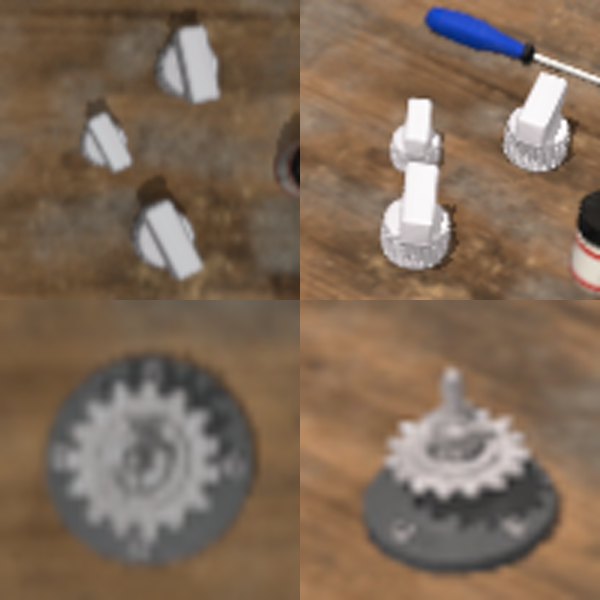

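```bash
cat > c.py <<'E'
from h import *
from scipy.optimize import least_squares
np.set_printoptions(precision=1,suppress=True,linewidth=150)
tiles=[]
for n in ("top","scene"):
    A=[];F=[]
    for i in range(8):
        c=viewer.camera(n); W=cloud(c); m=np.hypot(W[...,0]-467,W[...,1]-126)<75
        A.append(W[m]); F.append(c["frame"].astype(float))
    A=np.array(A) if len({len(a) for a in A})==1 else None
    P=np.vstack([a for a in A]) if A is not None else None
    np.save(f"{n}_arb.npy",P)
    # centre: flange silhouette + pilot
    fl=P[(P[:,2]>7)&(P[:,2]<13)]; 
    rr=cv2.minEnclosingCircle(fl[:,:2].astype(np.float32)); sp=P[(P[:,2]>34)&(P[:,2]<48)]
    rs=cv2.minEnclosingCircle(sp[:,:2].astype(np.float32)); pi=P[(P[:,2]>64)&(P[:,2]<95)]
    print(n,len(P),"flange",rr,"sprocket",rs,"pilot",pi.mean(0), "ztop",np.percentile(P[:,2],99.9))
    u,v=proj(c,[467,126,55])[0]; Fm=np.mean(F,0)
    M=cv2.getRotationMatrix2D((u,v),0,12); M[:,2]+=[200-u,200-v]
    im=cv2.warpAffine(Fm.astype(np.uint8),M,(400,400),flags=cv2.INTER_CUBIC)
    tiles.append(im)
    C=pi.mean(0)[:2]
    d=P[:,:2]-C; rad=np.hypot(*d.T); th=np.degrees(np.arctan2(d[:,1],d[:,0]))%360
    k=(rad>6.5)&(rad<12.5)&(P[:,2]<66)
    for a in range(0,360,20):
        s=k&(th>=a)&(th<a+20); z=P[s,2]
        print(a,s.sum(),np.percentile(z,[10,50,90]) if s.sum() else "")
cv2.imwrite("pics/arb.png",np.hstack(tiles))
E
python3 c.py
```

```text
Traceback (most recent call last):
  File "c.py", line 14, in <module>
    fl=P[(P[:,2]>7)&(P[:,2]<13)];
          ~^^^^^
TypeError: 'NoneType' object is not subscriptable
```

```bash
sed -i 's/^    A=np.array(A) if.*$//; s/^    P=np.vstack.*$/    P=np.vstack(A); P=P[~np.isnan(P).any(1)]/' c.py; sed -i '/^    $/d' c.py; python3 c.py
```

```text
top 14234 flange ((462.62060546875, 121.7102279663086), 71.91131591796875) sprocket ((468.0108642578125, 127.78153991699219), 36.264678955078125) pilot [466.9 126.1  79.8] ztop 87.77085071541033
0 16 [57.8 60.4 63.7]
20 19 [57.5 59.3 62.1]
40 19 [56.8 59.7 61.7]
60 8 [56.2 57.  58.9]
80 16 [56.1 57.8 61.3]
100 7 [47.7 48.7 51.3]
120 16 [49.4 56.  63.6]
140 12 [58.5 59.8 62. ]
160 19 [56.4 60.6 62.1]
180 16 [56.9 58.9 61.1]
200 24 [31.3 57.3 61. ]
220 32 [31.1 58.3 62.1]
240 16 [50.8 56.3 60.8]
260 36 [33.8 58.  60.4]
280 8 [44.9 48.1 50.9]
300 30 [33.2 49.3 60.9]
320 24 [33.2 49.8 53.1]
340 15 [59.4 61.2 63.9]
scene 11426 flange ((468.3694152832031, 113.56002807617188), 62.849422454833984) sprocket ((468.72998046875, 127.43245697021484), 36.739593505859375) pilot [467.  125.3  75.6] ztop 86.64038236744733
0 5 [58.7 60.3 60.8]
20 0 
40 0 
60 1 [62.9 62.9 62.9]
80 7 [51.  60.3 61.4]
100 7 [50.  61.3 62.7]
120 21 [40.8 48.2 61.2]
140 42 [42.5 54.2 61.4]
160 48 [41.6 54.6 59.7]
180 29 [42.1 48.6 58.8]
200 37 [41.8 46.1 59.5]
220 42 [43.6 53.8 59.2]
240 34 [45.  55.2 59.9]
260 47 [42.2 49.6 59.5]
280 30 [40.3 51.3 60.5]
300 14 [45.4 48.4 56.6]
320 16 [39.  49.1 59.8]
340 19 [55.3 59.9 62.7]
```

View pics/arb.png

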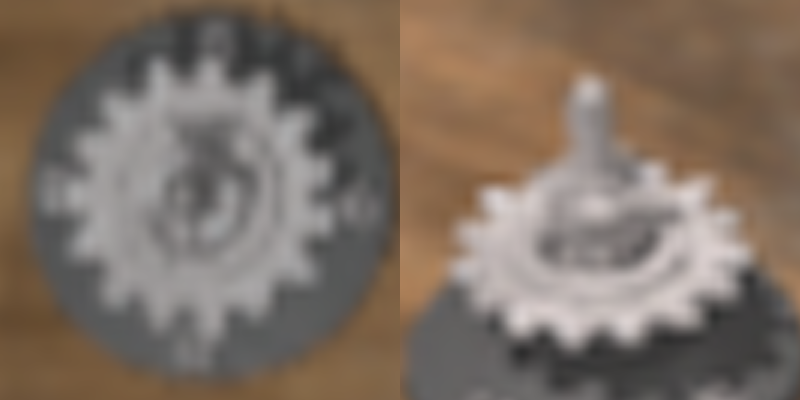

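```bash
cat > d.py <<'E'
from h import *
P=np.load("top_arb.npy"); best=[]
def model(d): return np.where(d<25,50.3,np.where(d<45,61.9,np.where(d<155,58.9,50.3)))
for cx in np.arange(464,471,1.):
  for cy in np.arange(123,130,1.):
    d=P[:,:2]-[cx,cy]; rad=np.hypot(*d.T); th=np.degrees(np.arctan2(d[:,1],d[:,0]))
    k=(rad>6.5)&(rad<12)&(P[:,2]<68)&(P[:,2]>44)
    for phi in range(0,180,5):
        for z0 in(-1,0,1): best.append((np.minimum(abs(P[k,2]-z0-model((th[k]-phi)%180)),5).mean(),phi,cx,cy,z0))
best.sort(); print(*[tuple(float(round(x,2)) for x in b) for b in best[:12]],sep="\n")
for phi in range(0,180,10): print(phi,round(min(b[0] for b in best if b[1]==phi),2))
E
python3 d.py
```

```text
(1.93, 130.0, 467.0, 127.0, 0.0)
(1.96, 130.0, 467.0, 128.0, 0.0)
(2.02, 130.0, 467.0, 127.0, -1.0)
(2.03, 135.0, 466.0, 128.0, 0.0)
(2.03, 130.0, 466.0, 128.0, 0.0)
(2.05, 125.0, 467.0, 128.0, 0.0)
(2.05, 135.0, 466.0, 129.0, 0.0)
(2.06, 130.0, 466.0, 129.0, 0.0)
(2.07, 130.0, 466.0, 127.0, 0.0)
(2.07, 125.0, 469.0, 127.0, 0.0)
(2.08, 125.0, 466.0, 128.0, 0.0)
(2.09, 130.0, 467.0, 128.0, -1.0)
0 2.98
10 3.27
20 3.23
30 3.32
40 3.23
50 3.04
60 2.86
70 2.9
80 2.78
90 2.76
100 2.57
110 2.35
120 2.22
130 1.93
140 2.1
150 2.41
160 2.5
170 2.79
```

```bash
cat > g.py <<'E'
# usage: go(x,y,z,bar_deg): shift in tool axes (cm), turn about tool axes, from measured pose to tool-down pose
from h import *
from scipy.spatial.transform import Rotation as Ro
def go(x,y,z,bar):
    o=r.get_obs(); q=o["tcp_rot"]; R=Ro.from_quat(q,scalar_first=True)
    p=np.radians(bar-90); Y=np.array([np.cos(p),np.sin(p),0]); Z=np.array([0,0,-1.]); X=np.cross(Y,Z)
    G=Ro.from_matrix(np.c_[X,Y,Z])
    print("t",round(o["time"],2),"pos",o["eef_pos"].round(1),"j6",o["joint_pos"][5].round(3),"F",o["ft_force"].round(1),"w",round(o["grip_width"],1),"g",o["grasp_force"])
    M=R.as_matrix(); print("bar now",np.degrees(np.arctan2(M[1,1],M[0,1])).round(2)+90,"tilt",M[:,2].round(4))
    print("shift cm",(R.inv().apply(np.array([x,y,z])-o["eef_pos"])/10).round(2),"turn",(R.inv()*G).as_rotvec().round(3))
E
python3 -c "
from g import *
print(r.tcp_to_tips); go(504,-212,160,26.7)"
```

```text
8.0
t 2.4 pos [221.2 503.6 239.3] j6 -0.103 F [-0.3  0.4 -0.3] w 85.1 g 0.0
bar now 156.29000000000002 tilt [ 0.e+00  1.e-04 -1.e+00]
shift cm [-54.67 -54.15   7.93] turn [ 0.    -0.     2.262]
```

{"api": "step_arm", "payload": {"increments": [[[-54.67, -54.15, 7.93], [0, 0, 2.262], 0.6], [[-54.67, -54.15, 7.93], [0, 0, 2.262], 0.6], [[-54.67, -54.15, 7.93], [0, 0, 2.262], 0.6], [[-54.67, -54.15, 7.93], [0, 0, 2.262], 0.6], [[-54.67, -54.15, 7.93], [0, 0, 2.262], 0.6], [[-54.67, -54.15, 7.93], [0, 0, 2.262], 0.6], [[-54.67, -54.15, 7.93], [0, 0, 2.262], 0.6], [[-54.67, -54.15, 7.93], [0, 0, 2.262], 0.6], [[-54.67, -54.15, 7.93], [0, 0, 2.262], 0.6], [[-54.67, -54.15, 7.93], [0, 0, 2.262], 0.6], [[-54.67, -54.15, 7.93], [0, 0, 2.262], 0.6], [[-54.67, -54.15, 7.93], [0, 0, 2.262], 0.6], [[-54.67, -54.15, 7.93], [0, 0, 2.262], 0.6], [[-54.67, -54.15, 7.93], [0, 0, 2.262], 0.6], [[-54.67, -54.15, 7.93], [0, 0, 2.262], 0.6], [[-54.67, -54.15, 7.93], [0, 0, 2.262], 0.6], [[-54.67, -54.15, 7.93], [0, 0, 2.262], 0.6], [[-54.67, -54.15, 7.93], [0, 0, 2.262], 0.6], [[-54.67, -54.15, 7.93], [0, 0, 2.262], 0.6], [[-54.67, -54.15, 7.93], [0, 0, 2.262], 0.6]]}}

```text
time: 4.07
eef_pos: [504.6, -216.6, 158.6]
tcp_rot: [0.0, 0.974, 0.228, -0.001]
ft_force: [1.0, 0.6, -0.2]
grip_width: 51.2
grasp_force: 0.0
```

{"api": "step_arm", "payload": {"increments": [[[0, 0, 4], [0, 0, 0], 0.6], [[0, 0, 8], [0, 0, 0], 0.6], [[0, 0, 11], [0, 0, 0], 0.6], [[0, 0, 12.2], [0, 0, 0], 0.6], [[0, 0, 12.2], [0, 0, 0], 0.6], [[0, 0, 12.2], [0, 0, 0], 0.6]]}}

```text
time: 4.57
eef_pos: [504.3, -211.7, 38.7]
tcp_rot: [0.0, 0.973, 0.231, 0.0]
ft_force: [0.1, -0.1, 0.9]
grip_width: 51.5
grasp_force: 0.0
```

```bash
python3 -c "
from g import *
go(504,-212,38,26.7)
c=viewer.camera('scene');u,v=proj(c,[504,-212,40])[0].astype(int)
cv2.imwrite('pics/g1.png',cv2.resize(c['frame'][v-50:v+40,u-60:u+60],None,fx=6,fy=6,interpolation=2))"
```

```text
t 4.57 pos [ 504.3 -211.7   38.7] j6 0.603 F [ 0.1 -0.1  0.9] w 51.5 g 0.0
bar now 26.729999999999997 tilt [ 4.e-04  0.e+00 -1.e+00]
shift cm [-0.04  0.01  0.07] turn [ 0. -0.  0.]
```

View pics/g1.png

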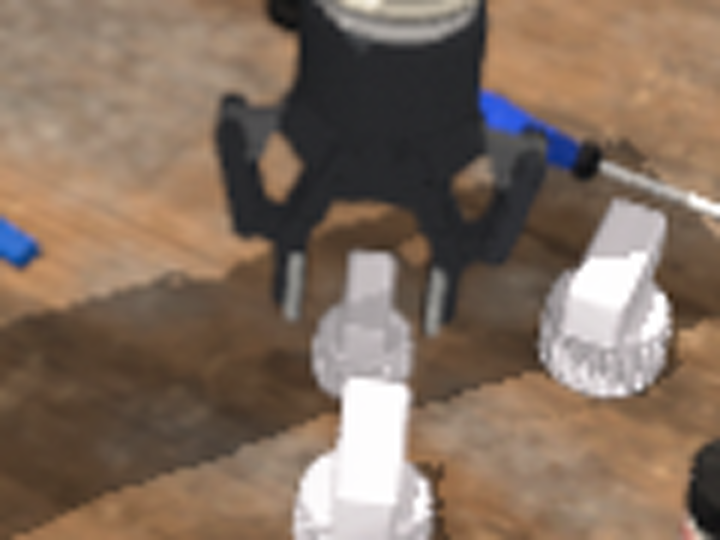

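The scene crop shows the open fingers straddling the small nut's bar (crop x 290 to 435, nut at 370,310), clear of both look-alikes. I close now.

{"api": "step_arm", "payload": {"increments": [[[0, 0, 0], [0, 0, 0], 0.1], [[0, 0, 0], [0, 0, 0], 0.1], [[0, 0, 0], [0, 0, 0], 0.1], [[0, 0, 0], [0, 0, 0], 0.1], [[0, 0, 0], [0, 0, 0], 0.1], [[0, 0, 0], [0, 0, 0], 0.1]], "newtons": 70}}

```text
time: 5.12
eef_pos: [505.5, -212.8, 40.6]
tcp_rot: [0.001, 0.973, 0.231, 0.002]
ft_force: [-0.1, -1.3, 6.7]
grip_width: 18.1
grasp_force: 70.7
```

{"api": "step_arm", "payload": {"increments": [[[0, 0, -3], [0, 0, 0], 0.1], [[0, 0, -7], [0, 0, 0], 0.1], [[0, 0, -11], [0, 0, 0], 0.1], [[0, 0, -14], [0, 0, 0], 0.1], [[0, 0, -14], [0, 0, 0], 0.1]]}}

```text
time: 5.53
eef_pos: [507.5, -213.9, 187.3]
tcp_rot: [0.005, 0.973, 0.231, 0.006]
ft_force: [0.9, -0.8, 0.6]
grip_width: 18.1
grasp_force: 69.8
```

```bash
python3 -c "
from g import *
go(467,126.5,180,55)"
```

```text
t 5.53 pos [ 507.5 -213.9  187.3] j6 0.603 F [ 0.9 -0.8  0.6] w 18.1 g 69.7804605960846
bar now 26.689999999999998 tilt [ 0.0142 -0.0076 -0.9999]
shift cm [ 11.67 -32.24   0.41] turn [ 0.015 -0.006 -0.494]
```

{"api": "step_arm", "payload": {"increments": [[[11.9, -31.9, 0], [0, 0, -0.494], 0.1], [[11.9, -31.9, 0], [0, 0, -0.494], 0.1], [[11.9, -31.9, 0], [0, 0, -0.494], 0.1], [[11.9, -31.9, 0], [0, 0, -0.494], 0.1], [[11.9, -31.9, 0], [0, 0, -0.494], 0.1], [[11.9, -31.9, 0], [0, 0, -0.494], 0.1], [[11.9, -31.9, 0], [0, 0, -0.494], 0.1], [[11.9, -31.9, 0], [0, 0, -0.494], 0.1], [[11.9, -31.9, 0], [0, 0, -0.494], 0.1], [[11.9, -31.9, 0], [0, 0, -0.494], 0.1], [[11.9, -31.9, 0], [0, 0, -0.494], 0.1], [[11.9, -31.9, 0], [0, 0, -0.494], 0.1], [[11.9, -31.9, 0], [0, 0, -0.494], 0.1]]}}

```text
time: 6.62
eef_pos: [467.3, 124.9, 177.8]
tcp_rot: [0.0, 0.888, 0.461, -0.0]
ft_force: [-0.1, -0.0, -1.0]
grip_width: 18.6
grasp_force: 69.8
```

```bash
cat > e.py <<'E'
from g import *
import sys
tag=sys.argv[1]; zf=float(sys.argv[2])  # expected foot height
np.set_printoptions(precision=1,suppress=True)
go(467,126.5,180,55)
ims=[]
for n in ("scene","top"):
    c=viewer.camera(n); W=cloud(c); e=r.get_obs()["eef_pos"]
    P=W.reshape(-1,3); B=c["frame"].reshape(-1,3).astype(int)
    k=(np.hypot(P[:,0]-e[0],P[:,1]-e[1])<45)&(P[:,2]>zf-8)&(P[:,2]<zf+34)
    b=k&(B.min(1)>90)
    q=P[b]
    if len(q)>5: print(n,"bright",len(q),np.percentile(q,2,0),np.percentile(q,50,0),np.percentile(q,98,0))
    pil=P[(np.hypot(P[:,0]-467,P[:,1]-126)<9)&(P[:,2]>64)&(P[:,2]<92)]
    if len(pil): print(n,"pilot",len(pil),pil.mean(0))
    u,v=proj(c,[467,126,(80+zf)/2])[0].astype(int)
    ims.append(cv2.resize(c["frame"][v-45:v+45,u-30:u+30],(400,600),interpolation=2))
cv2.imwrite(f"pics/{tag}.png",np.hstack(ims))
E
python3 e.py p1 140
```

```text
t 6.62 pos [467.3 124.9 177.8] j6 0.758 F [-0.1 -0.  -1. ] w 18.6 g 69.81730699539185
bar now 54.85 tilt [-0. -0. -1.]
shift cm [ 0.1 -0.1 -0.2] turn [ 0.  0. -0.]
scene bright 166 [447.1 101.7 138.3] [454.9 112.6 154.6] [483.6 140.8 173. ]
scene pilot 30 [467.1 125.5  76.5]
```

View pics/p1.png

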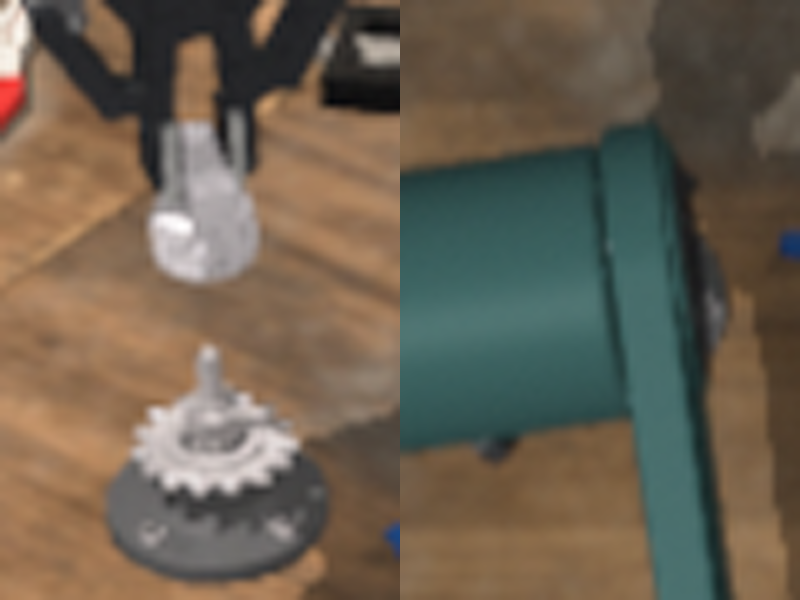

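```bash
cat > f.py <<'E'
from g import *
from scipy.optimize import least_squares
np.set_printoptions(precision=2,suppress=True)
e=r.get_obs()["eef_pos"]; zf=e[2]-40
P=[];C=None
for i in range(6):
    c=viewer.camera("scene"); W=cloud(c); P.append(W.reshape(-1,3))
cam=-np.array(c["R"]).T@np.array(c["t"]); print("cam",cam)
P=np.vstack(P)
def fit(q,rad,g):
    f=lambda p:np.hypot(q[:,0]-p[0],q[:,1]-p[1])-rad
    s=least_squares(f,g,loss="soft_l1"); return s.x,np.median(abs(s.fun)),len(q)
for lo,hi in ((3,13),(13,23),(3,23)):
    q=P[(np.hypot(P[:,0]-e[0],P[:,1]-e[1])<26)&(P[:,2]>zf+lo)&(P[:,2]<zf+hi)]
    print("cup",fit(q,20,e[:2]))
q=P[(np.hypot(P[:,0]-467,P[:,1]-126)<12)&(P[:,2]>66)&(P[:,2]<84)]
print("pilot",fit(q,5,[467,126]),"eef",e)
k=(np.hypot(P[:,0]-e[0],P[:,1]-e[1])<24)&(P[:,2]>zf-15)&(P[:,2]<zf+20); print("foot z",np.percentile(P[k,2],[0,1,3]))
E
python3 f.py
```

```text
cam [-370.19 -647.01  917.14]
cup (array([468.33, 125.7 ]), np.float64(1.2358979449472791), 291)
cup (array([468.46, 125.36]), np.float64(1.1428786912669313), 298)
cup (array([468.4 , 125.52]), np.float64(1.211002230972504), 589)
pilot (array([469.08, 127.37]), np.float64(0.9248097828218085), 132) eef [467.34 125.03 177.9 ]
foot z [135.72 136.87 138.02]
```

{"api": "step_arm", "payload": {"increments": [[[0.2, -0.05, 0], [0, 0, 0], 0.1], [[0.2, -0.05, 2], [0, 0, 0], 0.1], [[0.2, -0.05, 4], [0, 0, 0], 0.1], [[0.2, -0.05, 5.5], [0, 0, 0], 0.1], [[0.2, -0.05, 6.2], [0, 0, 0], 0.1], [[0.2, -0.05, 6.2], [0, 0, 0], 0.1], [[0.2, -0.05, 6.2], [0, 0, 0], 0.1]]}}

```text
time: 7.6
eef_pos: [467.9, 128.5, 116.2]
tcp_rot: [-0.0, 0.887, 0.462, 0.0]
ft_force: [1.1, 0.3, -1.4]
grip_width: 17.9
grasp_force: 69.8
```

```bash
python3 f.py
```

```text
cam [-370.19 -647.01  917.14]
cup (array([469.53, 128.67]), np.float64(1.2010274996976307), 270)
cup (array([469.89, 128.77]), np.float64(1.1297598790905514), 268)
cup (array([469.71, 128.72]), np.float64(1.1835480257858606), 538)
pilot (array([462.01, 120.73]), np.float64(1.8087186079263144), 15) eef [467.89 128.51 116.23]
foot z [61.28 61.42 61.83]
```

{"api": "step_arm", "payload": {"increments": [[[-0.14, 0.02, 0], [0, 0, 0], 0.1], [[-0.14, 0.02, 0.4], [0, 0, 0], 0.1], [[-0.14, 0.02, 0.8], [0, 0, 0], 0.1], [[-0.14, 0.02, 1.0], [0, 0, 0], 0.1], [[-0.14, 0.02, 1.0], [0, 0, 0], 0.1]]}}

```text
time: 8.32
eef_pos: [466.5, 127.0, 105.0]
tcp_rot: [-0.0, 0.887, 0.462, -0.001]
ft_force: [0.4, 0.4, -1.1]
grip_width: 18.1
grasp_force: 69.8
```

{"api": "step_arm", "payload": {"increments": [[[0, 0, 0.2], [0, 0, 0], 0.1], [[0, 0, 0.4], [0, 0, 0], 0.1], [[0, 0, 0.5], [0, 0, 0], 0.1], [[0, 0, 0.5], [0, 0, 0], 0.1]]}}

```text
time: 8.65
eef_pos: [467.2, 127.2, 100.8]
tcp_rot: [-0.0, 0.887, 0.462, 0.0]
ft_force: [0.2, 0.7, -1.7]
grip_width: 18.2
grasp_force: 69.8
```

{"api": "step_arm", "payload": {"increments": [[[0, 0, 0.15], [0, 0, 0], 0.1], [[0, 0, 0.3], [0, 0, 0], 0.1], [[0, 0, 0.4], [0, 0, 0], 0.1], [[0, 0, 0.4], [0, 0, 0], 0.1]]}}

```text
time: 8.98
eef_pos: [467.4, 127.2, 97.9]
tcp_rot: [0.0, 0.887, 0.462, 0.0]
ft_force: [-1.6, 0.8, 3.5]
grip_width: 17.9
grasp_force: 70.5
```

{"api": "step_arm", "payload": {"increments": [[[0, 0, 0.05], [0, 0, 0], 0.1], [[0, 0, 0.05], [0, 0, -0.1], 0.1], [[0, 0, 0.05], [0, 0, -0.2], 0.1], [[0, 0, 0.05], [0, 0, -0.3], 0.1], [[0, 0, 0.05], [0, 0, -0.4], 0.1], [[0, 0, 0.05], [0, 0, -0.5], 0.1], [[0, 0, 0.05], [0, 0, -0.5], 0.1]]}}

```text
time: 9.57
eef_pos: [468.4, 127.0, 97.8]
tcp_rot: [0.001, 0.745, 0.667, 0.001]
ft_force: [0.3, -0.2, 4.6]
grip_width: 18.4
grasp_force: 70.5
```

{"api": "step_arm", "payload": {"increments": [[[0, 0, 0], [0, 0, -0.1], 0.1], [[0, 0, 0], [0, 0, -0.2], 0.1], [[0, 0, 0], [0, 0, -0.3], 0.1], [[0, 0, 0], [0, 0, -0.3], 0.1]]}}

```text
time: 9.9
eef_pos: [468.4, 127.2, 97.8]
tcp_rot: [0.001, 0.637, 0.77, 0.001]
ft_force: [0.6, -0.1, 5.6]
grip_width: 18.2
grasp_force: 70.6
```

{"api": "step_arm", "payload": {"increments": [[[0, 0, 0], [0, 0, -0.08], 0.1], [[0, 0, 0], [0, 0, -0.16], 0.1], [[0, 0, 0], [0, 0, -0.24], 0.1], [[0, 0, 0], [0, 0, -0.24], 0.1]]}}

```text
time: 10.23
eef_pos: [467.9, 127.2, 97.0]
tcp_rot: [0.001, 0.541, 0.841, 0.001]
ft_force: [1.2, 0.3, 2.6]
grip_width: 17.9
grasp_force: 70.4
```

{"api": "step_arm", "payload": {"increments": [[[0, 0, 0], [0, 0, -0.06], 0.1], [[0, 0, 0], [0, 0, -0.12], 0.1], [[0, 0, 0], [0, 0, -0.12], 0.1]]}}

```text
time: 10.48
eef_pos: [467.5, 127.1, 96.3]
tcp_rot: [0.0, 0.49, 0.871, 0.0]
ft_force: [1.4, 0.3, -0.3]
grip_width: 18.2
grasp_force: 70.1
```

{"api": "step_arm", "payload": {"increments": [[[0, 0, 0.2], [0, 0, -0.03], 0.1], [[0, 0, 0.4], [0, 0, -0.03], 0.1], [[0, 0, 0.6], [0, 0, -0.03], 0.1], [[0, 0, 0.75], [0, 0, -0.03], 0.1], [[0, 0, 0.75], [0, 0, -0.03], 0.1]]}}

```text
time: 10.9
eef_pos: [467.3, 127.4, 89.0]
tcp_rot: [-0.0, 0.477, 0.879, 0.0]
ft_force: [2.5, 1.2, 1.5]
grip_width: 18.3
grasp_force: 70.1
```

```bash
python3 -c "
from g import *
go(467,126.5,180,55);print(r.get_obs()['ft_torque'])"
```

```text
t 10.9 pos [467.3 127.4  89. ] j6 -0.429 F [2.5 1.2 1.5] w 18.3 g 70.13877868652344
bar now 123.08 tilt [ 3.e-04  7.e-04 -1.e+00]
shift cm [-0.05 -0.06 -9.1 ] turn [ 0.000e+00 -1.000e-03  1.188e+00]
[ 0.28367731 -0.35773626 -0.01191463]
```

{"api": "step_arm", "payload": {"increments": [[[0, 0, 0.02], [0, 0, 0.1], 0.1], [[0, 0, 0.05], [0, 0, 0.2], 0.1], [[0, 0, 0.08], [0, 0, 0.3], 0.1], [[0, 0, 0.11], [0, 0, 0.4], 0.1], [[0, 0, 0.14], [0, 0, 0.5], 0.1], [[0, 0, 0.17], [0, 0, 0.6], 0.1], [[0, 0, 0.17], [0, 0, 0.6], 0.1]]}}

```text
time: 11.48
eef_pos: [467.5, 127.5, 87.3]
tcp_rot: [0.0, 0.715, 0.699, 0.001]
ft_force: [3.3, 1.8, -0.7]
grip_width: 18.3
grasp_force: 70.0
```

{"api": "step_arm", "payload": {"increments": [[[0, 0, 0.03], [0, 0, 0.1], 0.1], [[0, 0, 0.06], [0, 0, 0.2], 0.1], [[0, 0, 0.1], [0, 0, 0.3], 0.1], [[0, 0, 0.13], [0, 0, 0.4], 0.1], [[0, 0, 0.16], [0, 0, 0.5], 0.1], [[0, 0, 0.19], [0, 0, 0.6], 0.1], [[0, 0, 0.22], [0, 0, 0.7], 0.1], [[0, 0, 0.22], [0, 0, 0.7], 0.1]]}}

```text
time: 12.15
eef_pos: [467.1, 127.4, 85.2]
tcp_rot: [-0.0, 0.911, 0.412, 0.0]
ft_force: [1.2, 1.6, 1.5]
grip_width: 18.0
grasp_force: 70.1
```

```bash
python3 -c "
from g import *
go(467,126.5,180,55);print(r.get_obs()['ft_torque'])"
```

```text
t 12.15 pos [467.1 127.4  85.2] j6 0.869 F [1.2 1.6 1.5] w 18.0 g 70.09945392608643
bar now 48.7 tilt [-1.e-04  7.e-04 -1.e+00]
shift cm [-0.07  0.05 -9.48] turn [-0.    -0.001 -0.11 ]
[ 0.37482742 -0.3691847  -0.01163624]
```

{"api": "step_arm", "payload": {"increments": [[[0, 0, 0.03], [0, 0, 0.1], 0.1], [[0, 0, 0.06], [0, 0, 0.2], 0.1], [[0, 0, 0.1], [0, 0, 0.3], 0.1], [[0, 0, 0.13], [0, 0, 0.4], 0.1], [[0, 0, 0.16], [0, 0, 0.5], 0.1], [[0, 0, 0.19], [0, 0, 0.6], 0.1], [[0, 0, 0.19], [0, 0, 0.6], 0.1]], "newtons": 100}}

```text
time: 12.73
eef_pos: [467.8, 127.5, 83.7]
tcp_rot: [-0.0, 0.992, 0.126, 0.001]
ft_force: [3.5, 2.5, 2.8]
grip_width: 17.3
grasp_force: 101.6
```

```bash
python3 -c "
from g import *
go(467,126.5,180,55);print(r.get_obs()['ft_torque'])"
```

```text
t 12.73 pos [467.8 127.5  83.7] j6 1.467 F [3.5 2.5 2.8] w 17.3 g 101.58805131912231
bar now 14.430000000000007 tilt [ 1.8e-03  9.0e-04 -1.0e+00]
shift cm [-0.08  0.07 -9.63] turn [ 0.    -0.002 -0.708]
[ 0.48549666 -0.53973718 -0.01934275]
```

{"api": "step_arm", "payload": {"increments": [[[0, 0, 0.02], [0, 0, 0.08], 0.1], [[0, 0, 0.04], [0, 0, 0.16], 0.1], [[0, 0, 0.06], [0, 0, 0.24], 0.1], [[0, 0, 0.06], [0, 0, 0.32], 0.1], [[0, 0, 0.06], [0, 0, 0.32], 0.1]]}}

```text
time: 13.15
eef_pos: [468.0, 127.7, 83.7]
tcp_rot: [-0.001, 0.999, -0.033, 0.001]
ft_force: [2.6, 3.2, 3.9]
grip_width: 17.5
grasp_force: 101.9
```

```bash
python3 -c "
from g import *
go(467,126.5,180,55);print(r.get_obs()['ft_torque'])"
```

```text
t 13.15 pos [468.  127.7  83.7] j6 1.786 F [2.6 3.2 3.9] w 17.5 g 101.91817045211792
bar now -3.819999999999993 tilt [ 0.0023  0.0014 -1.    ]
shift cm [-0.07  0.11 -9.64] turn [-0.    -0.003 -1.027]
[ 0.62841031 -0.44593161  0.03199346]
```

{"api": "step_arm", "payload": {"increments": [[[0, 0, 0], [0, 0, 0.06], 0.1], [[0, 0, 0], [0, 0, 0.12], 0.1], [[0, 0, 0], [0, 0, 0.18], 0.1], [[0, 0, 0], [0, 0, 0.18], 0.1]]}}

```text
time: 13.48
eef_pos: [468.1, 127.8, 83.6]
tcp_rot: [-0.001, 0.992, -0.122, 0.001]
ft_force: [3.4, 3.5, 4.5]
grip_width: 17.7
grasp_force: 101.9
```

```bash
python3 -c "
from g import *
go(467,126.5,180,55);print(r.get_obs()['ft_torque'])"
```

```text
t 13.48 pos [468.1 127.8  83.6] j6 1.965 F [3.4 3.5 4.5] w 17.7 g 101.92570209503174
bar now -14.069999999999993 tilt [ 0.0027  0.0017 -1.    ]
shift cm [-0.05  0.13 -9.64] turn [-1.000e-03 -3.000e-03 -1.206e+00]
[ 0.92893961 -0.54854811  0.01766239]
```

{"api": "step_arm", "payload": {"increments": [[[0, 0, 0], [0, 0, 0.06], 0.1], [[0, 0, 0], [0, 0, 0.12], 0.1], [[0, 0, 0], [0, 0, 0.18], 0.1], [[0, 0, 0], [0, 0, 0.18], 0.1]]}}

```text
time: 13.82
eef_pos: [468.2, 127.9, 83.6]
tcp_rot: [-0.001, 0.978, -0.211, 0.001]
ft_force: [3.4, 4.6, 5.0]
grip_width: 17.3
grasp_force: 101.9
```

```bash
python3 -c "
from g import *
go(467,126.5,180,55);print(r.get_obs()['ft_torque'])"
```

```text
t 13.82 pos [468.2 127.9  83.6] j6 2.144 F [3.4 4.6 5. ] w 17.3 g 101.90369725227356
bar now -24.340000000000003 tilt [ 0.0031  0.0016 -1.    ]
shift cm [-0.04  0.15 -9.65] turn [-1.000e-03 -4.000e-03 -1.385e+00]
[ 0.84255888 -0.65185009  0.33988712]
```

{"api": "step_arm", "payload": {"increments": [[[0, 0, 0], [0, 0, 0.05], 0.1], [[0, 0, 0], [0, 0, 0.1], 0.1], [[0, 0, 0], [0, 0, 0.15], 0.1], [[0, 0, 0], [0, 0, 0.15], 0.1]]}}

```text
time: 14.15
eef_pos: [468.4, 128.0, 83.5]
tcp_rot: [-0.001, 0.959, -0.283, 0.001]
ft_force: [3.7, 4.4, 4.1]
grip_width: 17.6
grasp_force: 101.9
```

```bash
python3 -c "
from g import *
go(467,126.5,180,55);print(r.get_obs()['ft_torque'])"
```

```text
t 14.15 pos [468.4 128.   83.5] j6 2.293 F [3.7 4.4 4.1] w 17.6 g 101.91065669059753
bar now -32.870000000000005 tilt [ 0.0036  0.0017 -1.    ]
shift cm [-0.02  0.17 -9.65] turn [-1.000e-03 -4.000e-03 -1.534e+00]
[ 0.88239993 -0.75939397  0.55251543]
```

{"api": "step_arm", "payload": {"increments": [[[0, 0, 0], [0, 0, 0.05], 0.1], [[0, 0, 0], [0, 0, 0.1], 0.1], [[0, 0, 0], [0, 0, 0.15], 0.1], [[0, 0, 0], [0, 0, 0.2], 0.1], [[0, 0, 0], [0, 0, 0.2], 0.1]], "newtons": 115}}

```text
time: 14.57
eef_pos: [468.5, 128.0, 83.5]
tcp_rot: [-0.001, 0.926, -0.377, 0.002]
ft_force: [3.5, 4.4, 3.2]
grip_width: 17.3
grasp_force: 113.3
```

```bash
python3 -c "
from g import *
go(467,126.5,180,55);print(r.get_obs()['ft_torque'])"
```

```text
t 14.57 pos [468.5 128.   83.5] j6 2.492 F [3.5 4.4 3.2] w 17.3 g 113.30303907394409
bar now -44.24000000000001 tilt [ 0.004   0.0014 -1.    ]
shift cm [ 0.02  0.18 -9.65] turn [-1.000e-03 -5.000e-03 -1.732e+00]
[ 0.91071472 -0.88476562  1.0168817 ]
```

{"api": "step_arm", "payload": {"increments": [[[0, 0, 0], [0, 0, 0], 0.6], [[0, 0, 0], [0, 0, 0], 0.6], [[0, 0, 0], [0, 0, 0], 0.6], [[0, 0, 0], [0, 0, 0], 0.6], [[0, 0, 0], [0, 0, 0], 0.6], [[0, 0, -2], [0, 0, 0], 0.6], [[0, 0, -5], [0, 0, 0], 0.6], [[0, 0, -8], [0, 0, 0], 0.6], [[0, 0, -8], [0, 0, 0], 0.6]]}}

```text
time: 15.32
eef_pos: [470.4, 127.4, 169.3]
tcp_rot: [-0.003, 0.925, -0.38, 0.005]
ft_force: [1.2, 0.3, 0.2]
grip_width: 51.3
grasp_force: 0.0
```

```bash
cat > k.py <<'E'
from g import *
import sys
np.set_printoptions(precision=1,suppress=True)
go(468,127.5,83.5,float(sys.argv[2]))
Q=[]
for i in range(4):
    c=viewer.camera("scene"); P=cloud(c).reshape(-1,3)
    Q.append(P[(np.hypot(P[:,0]-468,P[:,1]-127)<32)&(P[:,2]>87)&(P[:,2]<96)])
q=np.vstack(Q); R=cv2.minAreaRect(q[:,:2].astype(np.float32)); _,_,vt=np.linalg.svd(q[:,:2]-q[:,:2].mean(0))
print("bar top",len(q),q.mean(0),np.percentile(q[:,2],[10,50,90]),R,"deg",np.degrees(np.arctan2(vt[0,1],vt[0,0]))%180)
u,v=proj(c,[468,127,70])[0].astype(int)
cv2.imwrite(f"pics/{sys.argv[1]}.png",cv2.resize(c["frame"][v-45:v+35,u-45:u+45],None,fx=6,fy=6,interpolation=2))
E
python3 k.py k1 136
```

```text
t 15.32 pos [470.4 127.4 169.3] j6 2.499 F [1.2 0.3 0.2] w 51.3 g 0.0
bar now -44.66999999999999 tilt [ 0.  0. -1.]
shift cm [-0.2  0.2  8.6] turn [-0.   0.   3.1]
bar top 343 [466.1 127.6  90.3] [87.9 90.2 92.5] ((467.3788757324219, 128.1868896484375), (24.544919967651367, 48.96149444580078), 47.091766357421875) deg 134.77024498916072
```

View pics/k1.png

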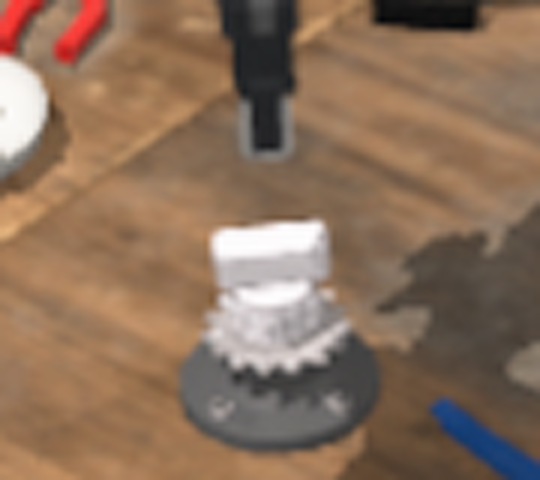

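The crop shows the nut seated on the sprocket (bar at 270,250), level, with its top near z 90.5, so the foot is at about 43 mm. The fingers are clear above it. I regrip half a turn back to check it is tight.

{"api": "step_arm", "payload": {"increments": [[[0, 0, 0], [0, 0, -2.1], 0.6], [[0, 0, 0], [0, 0, -2.1], 0.6], [[0, 0, 0], [0, 0, -2.1], 0.6], [[0, 0, 0], [0, 0, -2.1], 0.6], [[0, 0, 0], [0, 0, -2.1], 0.6], [[0, 0, 0], [0, 0, -2.1], 0.6], [[0, 0, 0], [0, 0, -2.1], 0.6], [[0, 0, 0], [0, 0, -2.1], 0.6], [[0, 0, 0], [0, 0, -2.1], 0.6], [[0, 0, 0], [0, 0, -2.1], 0.6], [[0, 0, 0], [0, 0, -2.1], 0.6], [[0, 0, 0], [0, 0, -2.1], 0.6], [[0, 0, 0], [0, 0, -2.1], 0.6], [[0, 0, 0], [0, 0, -2.1], 0.6], [[0, 0, 0], [0, 0, -2.1], 0.6], [[0, 0, 0], [0, 0, -2.1], 0.6], [[0, 0, 0], [0, 0, -2.1], 0.6], [[0, 0, 0], [0, 0, -2.1], 0.6]]}}

```text
time: 17.02
eef_pos: [465.9, 126.9, 160.4]
tcp_rot: [-0.001, 0.79, 0.614, -0.002]
ft_force: [0.3, 0.7, 0.0]
grip_width: 51.3
grasp_force: 0.0
```

{"api": "step_arm", "payload": {"increments": [[[0, 0, 0], [0, 0, -1.04], 0.6], [[0, 0, 0], [0, 0, -1.04], 0.6], [[0, 0, 0], [0, 0, -1.04], 0.6], [[0, 0, 0], [0, 0, -1.04], 0.6], [[0, 0, 0], [0, 0, -1.04], 0.6], [[0, 0, 0], [0, 0, -1.04], 0.6], [[0, 0, 0], [0, 0, -1.04], 0.6], [[0, 0, 0], [0, 0, -1.04], 0.6], [[0, 0, 0], [0, 0, -1.04], 0.6], [[0, 0, 0], [0, 0, -1.04], 0.6], [[0, 0, 0], [0, 0, -1.04], 0.6]]}}

```text
time: 17.93
eef_pos: [466.5, 127.0, 161.5]
tcp_rot: [-0.001, 0.382, 0.924, -0.001]
ft_force: [0.3, 0.2, 0.4]
grip_width: 51.2
grasp_force: 0.0
```

```bash
python3 -c "
from g import *
go(468,127.5,84.5,135)"
```

```text
t 17.93 pos [466.5 127.  161.5] j6 -0.638 F [0.3 0.2 0.4] w 51.2 g 0.0
bar now 135.04 tilt [-2.2e-03 -3.0e-04 -1.0e+00]
shift cm [-0.08  0.15  7.7 ] turn [-0.002 -0.001  0.001]
```

{"api": "step_arm", "payload": {"increments": [[[0, 0, 3], [0, 0, 0], 0.6], [[0, 0.05, 6], [0, 0, 0], 0.6], [[0, 0.05, 7.6], [0, 0, 0], 0.6], [[0, 0.05, 7.6], [0, 0, 0], 0.6], [[0, 0.05, 7.6], [0, 0, 0], 0.1], [[0, 0.05, 7.6], [0, 0, 0], 0.1], [[0, 0.05, 7.6], [0, 0, 0], 0.1], [[0, 0.05, 7.6], [0, 0, 0], 0.1], [[0, 0.05, 7.6], [0, 0, 0], 0.1]], "newtons": 110}}

```text
time: 18.68
eef_pos: [468.8, 127.7, 88.9]
tcp_rot: [0.002, 0.381, 0.925, 0.001]
ft_force: [-0.7, 0.6, 5.6]
grip_width: 16.5
grasp_force: 108.9
```

```bash
python3 -c "
from g import *
go(468,127.5,84.5,135);print(r.get_obs()['ft_torque'])"
```

```text
t 18.68 pos [468.8 127.7  88.9] j6 -0.64 F [-0.7  0.6  5.6] w 16.5 g 108.91579038136115
bar now 135.24 tilt [ 4.e-03  5.e-04 -1.e+00]
shift cm [ 0.05 -0.07  0.44] turn [0.003 0.002 0.004]
[-0.01276071  0.24120423  0.41424709]
```

{"api": "step_arm", "payload": {"increments": [[[0, 0, 0], [0, 0, 0.05], 0.1], [[0, 0, 0], [0, 0, 0.1], 0.1], [[0, 0, 0], [0, 0, 0.15], 0.1], [[0, 0, 0], [0, 0, 0.2], 0.1], [[0, 0, 0], [0, 0, 0.2], 0.1]]}}

```text
time: 19.1
eef_pos: [469.0, 127.7, 88.8]
tcp_rot: [0.002, 0.471, 0.882, 0.001]
ft_force: [-0.4, -1.0, 5.1]
grip_width: 16.6
grasp_force: 109.7
```

```bash
python3 -c "
from g import *
go(468,127.5,84.5,135);print(r.get_obs()['ft_torque'])"
```

```text
t 19.1 pos [469.  127.7  88.8] j6 -0.441 F [-0.4 -1.   5.1] w 16.6 g 109.67026029713452
bar now 123.82 tilt [ 0.0046 -0.     -1.    ]
shift cm [ 0.04 -0.09  0.43] turn [ 0.004  0.003 -0.195]
[-0.02064107  0.06352193  0.98058399]
```

{"api": "step_arm", "payload": {"increments": [[[0, 0, 0], [0, 0, 0.06], 0.1], [[0, 0, 0], [0, 0, 0.12], 0.1], [[0, 0, 0], [0, 0, 0.18], 0.1], [[0, 0, 0], [0, 0, 0.24], 0.1], [[0, 0, 0], [0, 0, 0.24], 0.1]]}}

```text
time: 19.52
eef_pos: [469.6, 127.7, 88.9]
tcp_rot: [0.003, 0.573, 0.82, 0.002]
ft_force: [1.3, -0.3, 5.1]
grip_width: 16.5
grasp_force: 109.7
```

```bash
python3 -c "
from g import *
go(468,127.5,84.5,135);print(r.get_obs()['ft_torque'])"
```

```text
t 19.52 pos [469.6 127.7  88.9] j6 -0.201 F [ 1.3 -0.3  5.1] w 16.5 g 109.67158444225788
bar now 110.11 tilt [ 6.3e-03  1.0e-04 -1.0e+00]
shift cm [ 0.03 -0.16  0.44] turn [ 0.005  0.003 -0.434]
[-0.04305941 -0.36835037  1.12643729]
```

{"api": "step_arm", "payload": {"increments": [[[0, 0, 0], [0, 0, 0], 0.6], [[0, 0, 0], [0, 0, 0], 0.6], [[0, 0, 0], [0, 0, 0], 0.6], [[0, 0, 0], [0, 0, 0], 0.6], [[0, 0, 0], [0, 0, 0], 0.6], [[0, 0, -3], [0, 0, 0], 0.6], [[0, 0, -6], [0, 0, 0], 0.6], [[0, 0, -10], [0, 0, 0], 0.6], [[0, 0, -10], [0, 0, 0], 0.6], [[0, 0, -10], [0, 0, 0], 0.6]]}}

```text
time: 20.35
eef_pos: [469.2, 127.7, 189.9]
tcp_rot: [0.002, 0.574, 0.819, 0.002]
ft_force: [0.2, 0.3, -0.2]
grip_width: 51.0
grasp_force: 0.0
```

```bash
python3 k.py k2 135
```

```text
t 20.35 pos [469.2 127.7 189.9] j6 -0.2 F [ 0.2  0.3 -0.2] w 51.0 g 0.0
bar now 109.98 tilt [ 0.  0. -1.]
shift cm [ 0.  -0.2 10.6] turn [ 0.   0.  -0.4]
bar top 343 [467.7 127.8  90.4] [88.1 90.4 92.8] ((468.89727783203125, 128.00936889648438), (26.004798889160156, 50.03069305419922), 18.135665893554688) deg 112.45554855943465
```

View pics/k2.png

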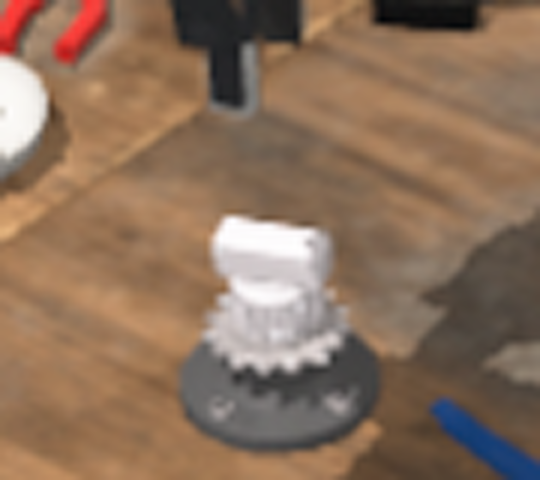

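{"api": "step_arm", "payload": {"increments": [[[0, 0, 3], [0, 0, -0.04], 0.6], [[0, 0, 6], [0, 0, -0.04], 0.6], [[0, 0, 9], [0, 0, -0.04], 0.6], [[0, 0, 10.1], [0, 0, -0.04], 0.6], [[0, 0, 10.1], [0, 0, -0.04], 0.6], [[0, 0, 10.1], [0, 0, -0.04], 0.1], [[0, 0, 10.1], [0, 0, -0.04], 0.1], [[0, 0, 10.1], [0, 0, -0.04], 0.1], [[0, 0, 10.1], [0, 0, -0.04], 0.1], [[0, 0, 10.1], [0, 0, -0.04], 0.1]], "newtons": 80}}

```text
time: 21.38
eef_pos: [469.6, 127.9, 88.1]
tcp_rot: [0.002, 0.557, 0.831, 0.002]
ft_force: [2.4, 1.2, 5.0]
grip_width: 17.7
grasp_force: 79.2
```

```bash
python3 -c "
from g import *
go(468,127.5,84.5,112);print(r.get_obs()['ft_torque'])"
```

```text
t 21.38 pos [469.6 127.9  88.1] j6 -0.24 F [2.4 1.2 5. ] w 17.7 g 79.15689468383789
bar now 112.31 tilt [ 0.0059  0.0012 -1.    ]
shift cm [ 0.02 -0.16  0.36] turn [0.006 0.001 0.005]
[ 0.12032465 -0.20998094  0.24617023]
```

{"api": "step_arm", "payload": {"increments": [[[0, 0, -0.2], [0, 0, 0], 0.1], [[0, 0, -0.4], [0, 0, 0], 0.1], [[0, 0, -0.4], [0, 0, 0], 0.1]]}}

```text
time: 21.63
eef_pos: [469.4, 127.8, 88.2]
tcp_rot: [0.002, 0.557, 0.83, 0.002]
ft_force: [10.5, 2.1, -12.8]
grip_width: 17.4
grasp_force: 79.9
```

```bash
python3 -c "
from g import *
go(468,127.5,84.5,112);print(r.get_obs()['ft_torque'])"
```

```text
t 21.63 pos [469.4 127.8  88.2] j6 -0.24 F [ 10.5   2.1 -12.8] w 17.4 g 79.90708351135254
bar now 112.28999999999999 tilt [ 0.005   0.0012 -1.    ]
shift cm [ 0.02 -0.15  0.37] turn [0.005 0.001 0.005]
[ 0.45164954 -1.78914384  0.16234913]
```

Pulling up with 13 N moves the nut only 0.1 mm, so it is clamped. I relax the pull, give it one last snug, let go and withdraw.

{"api": "step_arm", "payload": {"increments": [[[0, 0, 0.3], [0, 0, 0], 0.1], [[0, 0, 0.3], [0, 0, 0.06], 0.1], [[0, 0, 0.3], [0, 0, 0.12], 0.1], [[0, 0, 0.3], [0, 0, 0.12], 0.1]]}}

```text
time: 21.97
eef_pos: [469.6, 127.8, 88.4]
tcp_rot: [0.002, 0.606, 0.796, 0.002]
ft_force: [3.6, 0.3, 2.7]
grip_width: 17.6
grasp_force: 81.9
```

```bash
python3 -c "
from g import *
go(468,127.5,84.5,112);print(r.get_obs()['ft_torque'])"
```

```text
t 21.97 pos [469.6 127.8  88.4] j6 -0.12 F [3.6 0.3 2.7] w 17.6 g 81.86163067817688
bar now 105.44 tilt [ 5.9e-03  6.0e-04 -1.0e+00]
shift cm [ 0.01 -0.16  0.39] turn [ 0.006  0.001 -0.114]
[ 0.20845529 -0.89199334  0.41872146]
```

{"api": "step_arm", "payload": {"increments": [[[0, 0, 0], [0, 0, 0], 0.6], [[0, 0, 0], [0, 0, 0], 0.6], [[0, 0, 0], [0, 0, 0], 0.6], [[0, 0, 0], [0, 0, 0], 0.6], [[0, 0, 0], [0, 0, 0], 0.6], [[0, 0, -3], [0, 0, 0], 0.6], [[0, 0, -6], [0, 0, 0], 0.6], [[0, 0, -10], [0, 0, 0], 0.6], [[0, 0, -10], [0, 0, 0], 0.6], [[0, 0, -10], [0, 0, 0], 0.6], [[0, 0, -10], [0, 0, 0], 0.6]]}}

```text
time: 22.88
eef_pos: [467.2, 127.4, 186.3]
tcp_rot: [-0.0, 0.606, 0.796, -0.0]
ft_force: [0.6, 0.1, 0.2]
grip_width: 51.2
grasp_force: 0.0
```

```bash
python3 k.py k3 112
```

```text
t 22.88 pos [467.2 127.4 186.3] j6 -0.12 F [0.6 0.1 0.2] w 51.2 g 0.0
bar now 105.41 tilt [-0. -0. -1.]
shift cm [-0.   0.1 10.3] turn [-0.  -0.  -0.1]
bar top 356 [467.8 127.3  90.7] [88.3 90.7 93. ] ((468.37371826171875, 128.17152404785156), (27.7586669921875, 51.97386169433594), 21.715057373046875) deg 106.16156346136276
```

```bash
python3 -c "
from plant import r
print(r.job_done())"
```

```text
the job is handed in; nothing more can be done
None
```

I handed the job in at about 23 s: the small nut rested on the crest, dropped into the start gap turning backward, then ran down onto the sprocket; a 13 N pull moved it only 0.1 mm. It kept yielding slowly under about 0.4–1.1 N m, about 1 rad past where it first tightened, instead of stopping dead, and I did not re-image the bystanders.

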